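# Restock the sprung carton lane

## Robot

A 6-joint arm with a two-finger parallel gripper is mounted at the origin on a cart in front of the work surface, level with it; the furniture and walls round the work are solid. World frame = base frame: x ahead of the robot, y to its left, z up, the work surface at z = 0. Lengths are in m, angles in rad, forces in N, time in s.
With the tool pointing down it reaches from about 0.325 to 0.9 m from the base axis. Payload 6.1 kg.
Tool frame: the origin (TCP) lies midway between the tips of the shut fingers; the grasp point (between the pads) lies 19 mm behind it; z points along the fingers, y is the line along which they close (so a half turn about z gives the same grasp; the last joint's range is limited). The gripper opens to 87 mm and grips with 3 to 60 N. Pads are 19 mm wide; open, the fingers measure 117 mm over their backs; the gripper's body (75 mm by 190 mm) begins 51 mm behind the grasp point.
Start: joints at [1.03, 0.22, 1.526, -0, 1.395, -0.126], TCP at [0.252, 0.572, 0.223] pointing down, gripper open.
Joint ranges: [-2.98, 2.98], [-0.91, 2.08], [0.09, 2.57], [-1.24, 4.39], [0.2, 2.65], [-2.68, 2.68]. Speed limits (rad/s): [2.57, 2.57, 3.01, 3.14, 3.14, 3.14].

## Interface

Orientations are given as a unit quaternion [x, y, z, w].
In Python, from cell import manip gives the robot as it stands.
- The arm moves only by the tool drive_effector, called after ">>>" as name(argument=value, ...), one argument or row to a line, values as JSON. Schema: {"type":"object","properties":{"plan":{"type":"array","items":{"type":"object","properties":{"jaw":{"type":"number"},"dx":{"type":"number"},"dy":{"type":"number"},"dz":{"type":"number"},"wx":{"type":"number"},"wy":{"type":"number"},"wz":{"type":"number"}},"additionalProperties":false,"required":["jaw"]},"minItems":1,"maxItems":8},"squeeze":{"type":"number"},"only":{"type":"string"},"quiet":{"type":"boolean"},"lines":{"type":"string"}},"required":["plan"],"additionalProperties":false}. plan is a list of rows, 1 to 8 of them, each an object with the fields jaw (the opening from 0.0 (shut) to 1.0 (fully open)), dx, dy, dz (the shift in m), wx, wy, wz (a rotation vector in rad); a field left out counts as zero (the opening has to be given); each row shifts and turns the commanded pose from where the row before left it, along the tool's axes as they then stand; what a row does not reach is not made up. A row lasts 1/10 s, in which the tool goes at most 0.05 m and 0.15 rad, less where a joint would pass 70% of its speed; a pose out of reach is approached as far as the arm can. The fingers move at their own pace and stop on an object; squeeze is the grip in N (left out, the last holds). Time passes only in rows, so rows that do not move let the fingers close. The tool returns the time, the measured TCP pose, the force, the opening and the grip force at its end. only (a regular expression) keeps the lines of the reply that match it, lines (a string "A,B") keeps lines A to B, and quiet returns only ok. Input that does not fit is refused with a message, and nothing moves.
- manip.get_obs(): the state, without advancing time (a new reading comes with each control period).
- manip.grab_frame(name): name is "side" or "top"; returns a dict with "pixels" (420x560x3 uint8, red, green, blue), "camera_matrix" (3x3 intrinsics, pixels), "D" ([k1, k2, p1, p2, k3] as OpenCV has them; the pictures are not rectified), "T" (4x4, takes a point from camera to world coordinates). Camera axes: x right, y up, looking along -z (the intrinsics and any distortion apply to the point x, -y, -z); pixel columns grow to the right and rows downward; lengths in m; the calibration is good to about 2 mm. A picture is of the moment at which its call begins. There is no depth.
- manip.hand_in(): hands the job in; it is judged then, once.
The state is a dict: "time_s": time; "qpos": joint angles; "joint_velocities": joint speeds; "joint_torque": joint torques, N m; "tcp_pos": TCP position; "tcp_rot": TCP orientation; "ft_force": force on the tool from outside, world axes, zero at the start; "moment": the same for the moment, N m; "grip_width": opening from 0.0 (shut) to 1.0 (fully open); "finger_force": force on a finger pad.
Only numpy, scipy, OpenCV 4.12 (cv2) and the standard library are available. Lean on these libraries where they do the work, as an engineer would, in place of code of your own. Each camera call takes 0.05 s, during which the arm holds its last target. There are 200 camera calls.

## Task

The tall carton standing loose on the table belongs in the tray's sprung lane with the two cartons like it: restock it from the front. Use the new carton itself to push the row back against its spring, lower it in behind the clear front lip, and let go, so that all three stand upright in line, closed up against the lip. The cartons are thin card, so grip and push gently and do not drop it in, and leave everything else where it stands.

Things in the scene. Friction and masses are not known exactly. Their poses are not given: they have to be found in the camera images.
- spare_carton: the loose tall green flowered carton, 34 (x) x 52 (y) x 112 (z) mm, about 0.11 kg, standing upright on the table. Origin: centre of its underside; z up; 34 mm along its x, 52 mm along its y. Thin card: grip it lightly (20 to 25 N a finger is ample) across the 52 mm; over 90 N, both fingers added, dents it, and so does pressing it on the row or the tray (its lip, for one) with over 30 N
- row_carton_1: the front carton of the two already in the lane, tall and green like the loose one, 34 x 52 x 110 mm; origin and axes as for the loose one. At the start its front face touches the lip
- row_carton_2: the carton behind it, 34 x 52 x 112 mm, the pusher paddle leaning on its back; origin and axes as before
- pusher_tray: fixed white counter tray, 205 (x) x 129 (y) mm, its lipped front facing -x (the robot, turned up to 20 degrees). Origin: centre of its underside. Two lanes along x, each 60 mm wide: tall cartons left (+y), soaps lying flat right (-y). Floor 5 mm thick; above the floor, the clear front lip is 18 mm high and 3 mm thick, the clear lane dividers 20 mm high, the back wall 45 mm
- carton_lane (a point): point on the floor of the carton lane, on its centre line, at the inner face of the front lip; x runs back along the lane, y to the left across it, z up. A carton standing against the lip has its origin 17 mm along x from here, the next ones 51 and 85 mm
- carton_pusher (a joint): slide of the grey pusher paddle of the carton lane (44 mm wide, top 112 mm above the table): distance in m from the lip's inner face back to the paddle's front face; 0.068 with two cartons, 0.102 with three, at most 0.165. A damped spring of nearly even force, about 4 N, always pushes it and the row towards the lip
- short_carton_1: a bystander: short carton, green below and white above, 34 x 52 x 78 mm, standing loose on the table, another product; origin at the centre of its underside
- short_carton_2: a bystander like it, 34 x 52 x 80 mm
- soap_a: front soap bar in the right lane, 53 x 78 x 26 mm, lying flat, top 31 mm above the table; to be left alone
- soap_b: rear soap bar in the right lane, to be left alone
- candle: bystander: candle in a glass, 70 mm across, 78 mm high
- cream_jar: bystander: cream jar with wooden lid, 68 mm across, 58 mm high
- sachet: bystander: pillow sachet lying near the robot, 52 x 98 x 18 mm
- tin_a: bystander: flat round tin near the robot, 47 mm across, 15 mm high
- tin_b: bystander: a second such tin
- card_stand: fixed bystander: card on a wooden easel at the back corner, 82 x 115 x 212 mm
- clear_sign: fixed bystander: clear sign on a wooden foot at the right, 40 x 128 x 204 mm
- scent: bystander: square scent flask with a tall round cap, 44 x 62 x 120 mm, at the back

How it is judged:
By the outcome, as a careful person would: the job done as asked, in the order asked, and still so for the second after the job is handed in, with the robot touching nothing.
It also fails if it takes over 43 s, if anything falls off the work surface, if the arm or the gripper's body presses on something with over 40 N, if the wrist force passes 120 N, or if a joint passes its speed limit or range.

## Working session

There is one attempt and no reset: what is moved stays moved. The work goes in short steps, Python scripts to look and compute and a tool call to move; the robot and the scene stay as the last step left them, time stands still between calls to the robot, and variables do not carry over. Pictures are saved under pics/ and viewed, at most 10 in all, crops included, and the job is handed in when it is done.

```bash
ls; mkdir -p pics; python3 - <<'E'
from cell import manip
import cv2,pickle,numpy as np
for n in("side","top"):
    f=manip.grab_frame(n); pickle.dump(f,open(f"{n}0.pkl","wb")); cv2.imwrite(f"pics/{n}0.png",f["pixels"][:,:,::-1])
    print(n,f["camera_matrix"],f["D"],np.round(f["T"],3))
print(manip.get_obs())
E
```

```text
cell.py
pics
side [[447.42439949   0.         277.14759758]
 [  0.         447.42439949 211.5444956 ]
 [  0.           0.           1.        ]] [-0.04229465  0.          0.          0.          0.        ] [[ 0.991  0.085 -0.104  0.484]
 [-0.133  0.5   -0.855 -0.853]
 [-0.021  0.862  0.507  0.468]
 [ 0.     0.     0.     1.   ]]
top [[426.28909654   0.         283.50532526]
 [  0.         426.28909654 206.40613565]
 [  0.           0.           1.        ]] [-0.04029215  0.          0.          0.          0.        ] [[-0.007  0.992 -0.125  0.461]
 [-1.    -0.011 -0.026 -0.139]
 [-0.027  0.125  0.992  0.961]
 [ 0.     0.     0.     1.   ]]
{'time_s': 0.1, 'qpos': array([ 1.02988014e+00,  2.21170845e-01,  1.52749900e+00, -5.30517381e-07,
        1.39474401e+00, -1.26137856e-01]), 'joint_velocities': array([-1.14841723e-04, -5.19816711e-04, -1.63474411e-03,  1.30258821e-03,
       -1.48375524e-05, -7.64529161e-04]), 'joint_torque': array([ 4.10322673e-04, -4.95939302e+01, -3.88524485e+01,  7.01171067e-02,
        5.14242612e-02, -2.93423295e-05]), 'tcp_pos': array([0.25159282, 0.57149393, 0.22153085]), 'tcp_rot': array([ 2.05905585e-01,  9.78571439e-01, -8.60508374e-04, -2.97864400e-04]), 'ft_force': array([0.16130963, 0.05646519, 0.26795225]), 'moment': array([-0.01800903,  0.06030092,  0.00947982]), 'finger_force': 0.0, 'grip_width': 1.0006783439976321}
```

View pics/side0.png

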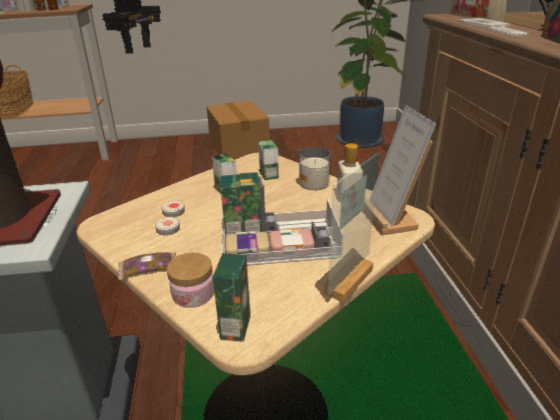

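View pics/top0.png

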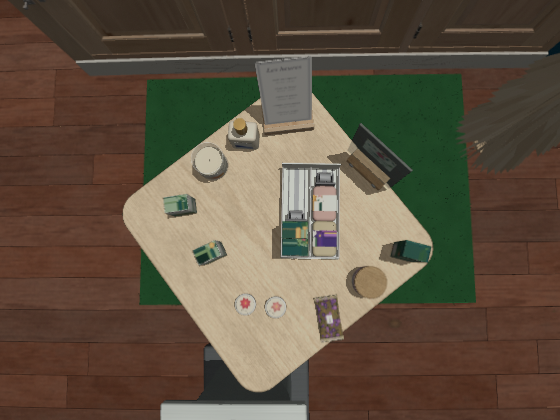

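The side view shows the loose tall carton at about (232,297), with the tray at about (280,238) and the row at about (243,203). In the top view the loose carton is at (411,251), the row at (295,238), and the tray spans (281–340, 163–260). Next I'll enlarge these areas.

```bash
python3 - <<'E'
import cv2,pickle,numpy as np
s=pickle.load(open("side0.pkl","rb"))["pixels"][:,:,::-1]; t=pickle.load(open("top0.pkl","rb"))["pixels"][:,:,::-1]
def c(im,x,y,w,h,k): return cv2.resize(im[y:y+h,x:x+w],None,fx=k,fy=k,interpolation=cv2.INTER_CUBIC)
# side crop x205..345,y165..345 ; k=... 
a=c(s,205,165,66,180,3.3)
cv2.imwrite("pics/c1.png",c(s,200,165,150,180,5)[:, :] if 0 else cv2.resize(s[165:345,200:350],(500,600),interpolation=cv2.INTER_CUBIC))
cv2.imwrite("pics/c2.png",cv2.resize(t[155:275,275:435],(800,600),interpolation=cv2.INTER_CUBIC))
E
```

```text
(no output)
```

View pics/c1.png

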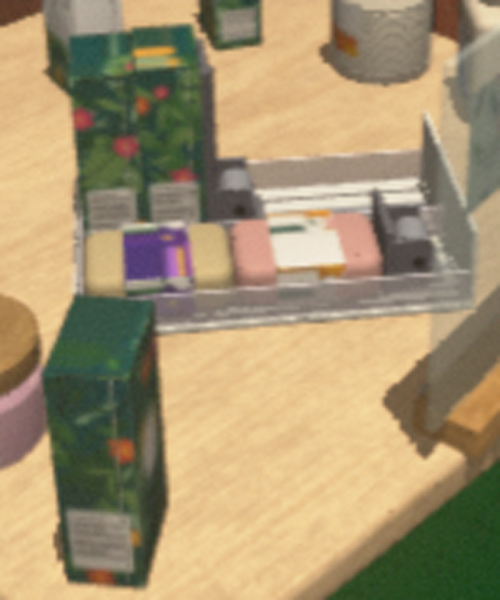

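View pics/c2.png

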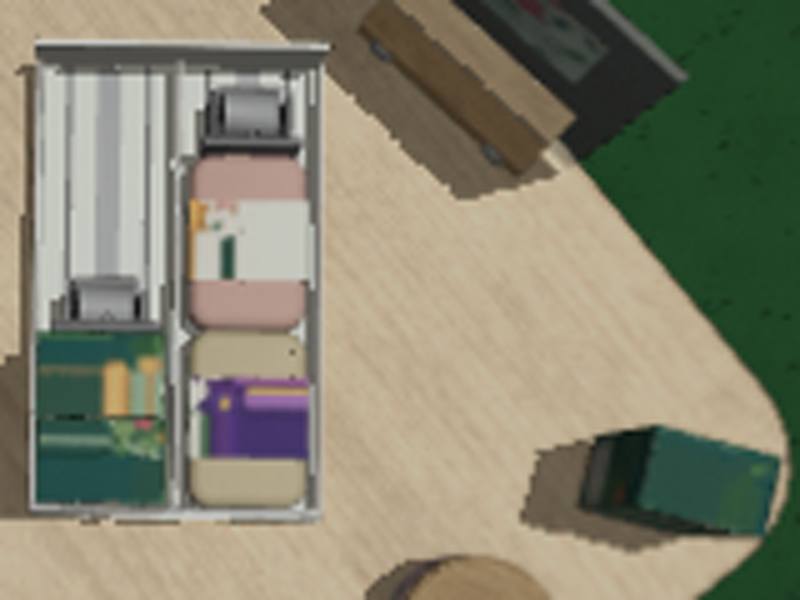

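The crops give the loose carton's corners in both views, with its top face in c2 at (658,427), (780,460), (768,535) and (640,507). They also give the tray's wall and bottom corners and the row's tops. I'll fit poses to these.

```bash
cat > h.py <<'E'
import cv2,pickle,numpy as np
from scipy.optimize import least_squares
from scipy.spatial.transform import Rotation as R
F={n:pickle.load(open(f"{n}0.pkl","rb")) for n in("side","top")}
def proj(n,P):
    f=F[n];T=np.linalg.inv(f["T"]);p=np.atleast_2d(P)@T[:3,:3].T+T[:3,3];p=p*[1,-1,-1]
    return cv2.projectPoints(p.astype(float),np.zeros(3),np.zeros(3),f["camera_matrix"],f["D"])[0].reshape(-1,2)
def px(n,uv):
    k,o=(10/3,(200,165)) if n=="side" else (5,(275,155))
    return (np.array(uv)+.5)/k-.5+np.array(o)
def fit(obs,x0):
    # obs: (view, crop uv, local xyz with z as (base, scale of fitted h))
    def res(p):
        c,s=np.cos(p[2]),np.sin(p[2]);out=[]
        for n,uv,(x,y,z,isH) in obs:
            zz=p[3] if isH else z
            out.append(proj(n,[p[0]+c*x-s*y,p[1]+s*x+c*y,zz])[0]-px(n,uv))
        return np.ravel(out)
    r=least_squares(res,x0,loss="soft_l1");print(np.round(r.x,4));print(np.round(r.fun.reshape(-1,2),1).tolist());return r.x
E
python3 - <<'E'
from h import *
a,b=.017,.026
top=[("top",(658,427),(a,b,0,1)),("top",(780,460),(a,-b,0,1)),("top",(768,535),(-a,-b,0,1)),("top",(640,507),(-a,b,0,1)),("top",(605,437),(a,b,0,0)),("top",(580,507),(-a,b,0,0)),
("side",(75,297),(-a,b,0,1)),("side",(157,300),(a,b,0,1)),("side",(130,378),(a,-b,0,1)),("side",(47,374),(-a,-b,0,1)),("side",(65,578),(-a,-b,0,0)),("side",(147,585),(a,-b,0,0)),("side",(165,510),(a,b,0,0))]
fit(top,[.38,-.4,0,.11])
A,B=.1025,.0645
tr=[("top",(35,43),(A,B,.05,0)),("top",(328,46),(A,-B,.05,0)),("top",(318,521),(-A,-B,0.,0)),("top",(29,512),(-A,B,0.02,0)),
("side",(425,115),(A,B,0,1)),("side",(470,222),(A,-B,0,1)),("side",(78,333),(-A,-B,0,0)),("side",(472,303),(A,-B,0,0))]
p=fit(tr,[.5,-.17,0,.05])
# row, front face at the lip inner: outline 68x52, front at lane; h fitted
C,D=.034,.026
row=[("top",(35,333),(C,D,0,1)),("top",(165,333),(C,-D,0,1)),("top",(166,503),(-C,-D,0,1)),("top",(31,507),(-C,D,0,1)),("side",(70,33),(-C,D,0,1)),("side",(193,27),(C,D,0,1)),("side",(88,222),(-C,-D,.005,0)) ]
q=fit(row,[.44,-.13,0,.116])
c,s=np.cos(p[2]),np.sin(p[2])
d=q[:2]-p[:2];print("row in tray frame",[c*d[0]+s*d[1],-s*d[0]+c*d[1]])
E
```

```text
[ 0.477  -0.3796 -0.2578  0.1117]
[[-0.2, -1.0], [1.0, -1.2], [-0.2, 0.6], [-0.4, -0.3], [-2.5, -0.6], [-0.8, 0.2], [-0.6, -0.6], [-0.7, -0.1], [-0.2, 0.8], [-1.7, 0.3], [0.7, 1.9], [0.0, 1.8], [1.2, -2.0]]
[ 0.5675 -0.1721 -0.0257  0.0509]
[[-0.6, -0.4], [0.0, -0.3], [-0.5, -0.3], [-0.7, 0.4], [-0.5, -2.3], [1.4, 1.8], [-0.1, 2.5], [-0.7, 1.9]]
[ 0.5045 -0.1376 -0.0232  0.1152]
[[-0.2, -0.7], [-0.0, -0.4], [-0.6, -0.0], [0.1, -1.2], [-0.7, 0.4], [-0.3, -0.3], [-0.9, 9.9]]
row in tray frame [np.float64(-0.06381611500761368), np.float64(0.03289413783997028)]
```

>>> drive_effector(
  plan=[
    {"jaw": 1, "wz": -0.0785},
    {"jaw": 1, "wz": -0.0785},
    {"jaw": 1, "dx": -0.023, "dy": -0.0431},
    {"jaw": 1, "dx": -0.023, "dy": -0.0431},
    {"jaw": 1, "dx": -0.023, "dy": -0.0431},
    {"jaw": 1, "dx": -0.023, "dy": -0.0431},
    {"jaw": 1, "dx": -0.023, "dy": -0.0431},
    {"jaw": 1, "dx": -0.023, "dy": -0.0431},
  ],
  squeeze=22,
)

```text
time_s: 0.9
tcp_pos: [0.3191, 0.2849, 0.2221]
tcp_rot: [0.128, 0.992, -0.0, -0.0]
ft_force: [1.5, -0.3, 0.4]
grip_width: 1.0
finger_force: 0.0
```

>>> drive_effector(
  plan=[
    {"jaw": 1, "dx": -0.023, "dy": -0.0431},
    {"jaw": 1, "dx": -0.023, "dy": -0.0431},
    {"jaw": 1, "dx": -0.023, "dy": -0.0431},
    {"jaw": 1, "dx": -0.023, "dy": -0.0431},
    {"jaw": 1, "dx": -0.023, "dy": -0.0431},
    {"jaw": 1, "dx": -0.023, "dy": -0.0431},
    {"jaw": 1, "dx": -0.023, "dy": -0.0431},
  ],
)

```text
time_s: 1.6
tcp_pos: [0.398, -0.048, 0.2225]
tcp_rot: [0.129, 0.992, 0.0, 0.0]
ft_force: [0.7, 0.3, -0.3]
grip_width: 0.995
finger_force: 0.0
```

>>> drive_effector(
  plan=[
    {"jaw": 1, "dx": -0.023, "dy": -0.0431},
    {"jaw": 1, "dx": -0.023, "dy": -0.0431},
    {"jaw": 1, "dx": -0.023, "dy": -0.0431},
    {"jaw": 1, "dx": -0.023, "dy": -0.0431},
    {"jaw": 1},
    {"jaw": 1},
  ],
)

```text
time_s: 2.2
tcp_pos: [0.4426, -0.2367, 0.2215]
tcp_rot: [0.13, 0.992, 0.001, -0.001]
ft_force: [0.5, 0.6, 0.4]
grip_width: 1.002
finger_force: 0.0
```

>>> drive_effector(
  plan=[
    {"jaw": 1, "dx": -0.0234, "dy": -0.0432},
    {"jaw": 1, "dx": -0.0234, "dy": -0.0432},
    {"jaw": 1, "dx": -0.0234, "dy": -0.0432},
    {"jaw": 1, "dz": 0.03},
    {"jaw": 1},
    {"jaw": 1},
  ],
)

```text
time_s: 2.8
tcp_pos: [0.4776, -0.377, 0.1918]
tcp_rot: [0.128, 0.992, 0.001, -0.001]
ft_force: [-0.6, 0.4, -0.0]
grip_width: 0.997
finger_force: 0.0
```

```bash
python3 - <<'E'
from cell import manip
import cv2
f=manip.grab_frame("side");g=manip.grab_frame("top")
a=cv2.resize(f["pixels"][200:350,150:300],(400,400),interpolation=cv2.INTER_CUBIC)
b=cv2.resize(g["pixels"][175:325,340:490],(400,400),interpolation=cv2.INTER_CUBIC)
cv2.imwrite("pics/a1.png",cv2.hconcat([a,b])[:,:,::-1])
E
```

```text
(no output)
```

View pics/a1.png

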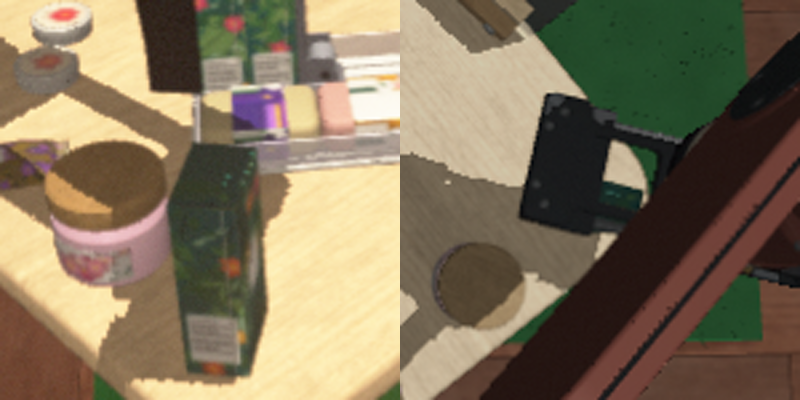

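The gripper is over the carton. In the side half of the picture the carton's top is at about (215,170), and the jar is clear on the left. I'll descend.

>>> drive_effector(
  plan=[
    {"jaw": 1, "dy": -0.002, "dz": 0.034},
    {"jaw": 1, "dz": 0.034},
    {"jaw": 1, "dz": 0.034},
    {"jaw": 1, "dz": 0.031},
    {"jaw": 1},
    {"jaw": 1},
  ],
)

```text
time_s: 3.5
tcp_pos: [0.4781, -0.381, 0.061]
tcp_rot: [0.128, 0.992, -0.0, 0.0]
ft_force: [0.4, -0.3, 1.0]
grip_width: 1.001
finger_force: 0.0
```

>>> drive_effector(
  plan=[
    {"jaw": 0.7},
    {"jaw": 0.65},
    {"jaw": 0.5},
    {"jaw": 0.5},
    {"jaw": 0.5},
    {"jaw": 0.5},
  ],
  squeeze=22,
)

```text
time_s: 4.1
tcp_pos: [0.4776, -0.3814, 0.0598]
tcp_rot: [0.129, 0.992, -0.0, 0.0]
ft_force: [0.7, 0.9, 2.7]
grip_width: 0.597
finger_force: 21.9
```

>>> drive_effector(
  plan=[
    {"jaw": 0.5, "dz": -0.02},
    {"jaw": 0.5, "dz": -0.04},
    {"jaw": 0.5, "dz": -0.04},
    {"jaw": 0.5, "wz": -0.118},
    {"jaw": 0.5, "wz": -0.118},
    {"jaw": 0.5},
    {"jaw": 0.5},
  ],
)

```text
time_s: 4.8
tcp_pos: [0.4771, -0.381, 0.1588]
tcp_rot: [0.013, 1.0, 0.0, -0.0]
ft_force: [0.7, 0.7, -1.1]
grip_width: 0.6
finger_force: 21.9
```

>>> drive_effector(
  plan=[
    {"jaw": 0.5, "dx": 0.0066, "dy": 0.0348},
    {"jaw": 0.5, "dx": 0.0066, "dy": 0.0348},
    {"jaw": 0.5, "dx": 0.0066, "dy": 0.0348},
    {"jaw": 0.5, "dx": 0.0066, "dy": 0.0348},
    {"jaw": 0.5, "dx": 0.0066, "dy": 0.0348},
    {"jaw": 0.5, "dx": 0.0066, "dy": 0.0348},
    {"jaw": 0.5, "dx": 0.0066, "dy": 0.0348},
    {"jaw": 0.5},
  ],
)

```text
time_s: 5.6
tcp_pos: [0.4353, -0.1331, 0.1587]
tcp_rot: [0.011, 1.0, 0.001, -0.001]
ft_force: [0.2, -1.1, -1.7]
grip_width: 0.597
finger_force: 21.9
```

>>> drive_effector(
  plan=[
    {"jaw": 0.5},
    {"jaw": 0.5},
  ],
)

```text
time_s: 5.8
tcp_pos: [0.4369, -0.1375, 0.1596]
tcp_rot: [0.012, 1.0, -0.0, 0.0]
ft_force: [0.4, 0.0, -1.9]
grip_width: 0.598
finger_force: 21.9
```

>>> drive_effector(
  plan=[
    {"jaw": 0.5, "dz": 0.023},
    {"jaw": 0.5, "dz": 0.023},
    {"jaw": 0.5, "dz": 0.023},
    {"jaw": 0.5},
    {"jaw": 0.5},
    {"jaw": 0.5},
  ],
)

```text
time_s: 6.4
tcp_pos: [0.4376, -0.1378, 0.0919]
tcp_rot: [0.011, 1.0, -0.0, 0.001]
ft_force: [-0.4, 0.3, -1.2]
grip_width: 0.597
finger_force: 21.9
```

```bash
python3 - <<'E'
from cell import manip
import cv2
f=manip.grab_frame("side");g=manip.grab_frame("top")
a=cv2.resize(f["pixels"][160:280,190:290],(500,600),interpolation=cv2.INTER_CUBIC)
b=cv2.resize(g["pixels"][200:320,270:330],(300,600),interpolation=cv2.INTER_CUBIC)
cv2.imwrite("pics/a2.png",cv2.hconcat([a,b])[:,:,::-1])
E
```

```text
(no output)
```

View pics/a2.png

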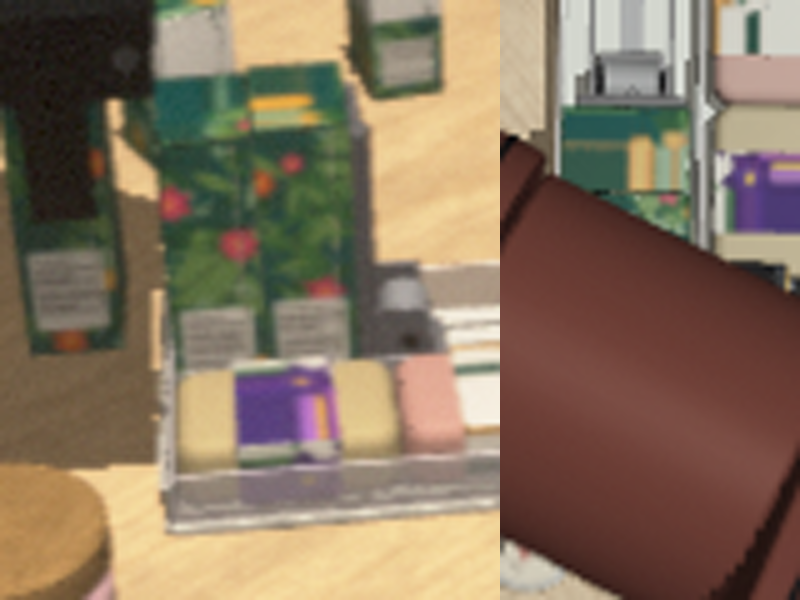

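The held carton's bottom near corners in the side half are at about (33,352) and (120,347). The row's front near-top corner is at about (158,143), and the row's middle seam and back are at about (248,135) and (350,125). I'll compare these with the predicted positions.

```bash
python3 - <<'E'
from h import *
def q(P): return np.round((proj("side",P)-[190,160]+.5)*5-.5,0).tolist()
u=np.array([.9997,-.0235,0]);v=np.array([.0235,.9997,0])
c=np.array([.4376,-.1375,.0325])
print("held bottom",q([c-.017*u-.026*v,c+.017*u-.026*v]))
L=np.array([.4697,-.1375,.115])
print("row top near",q([L-.026*v,L+.034*u-.026*v,L+.068*u-.026*v]))
E
```

```text
held bottom [[33.0, 358.0], [127.0, 351.0]]
row top near [[150.0, 144.0], [249.0, 137.0], [347.0, 130.0]]
```

>>> drive_effector(
  plan=[
    {"jaw": 0.5, "dx": -0.006},
    {"jaw": 0.5, "dx": -0.004},
    {"jaw": 0.5, "dx": -0.002},
    {"jaw": 0.5, "dx": -0.002},
    {"jaw": 0.5, "dx": -0.002},
    {"jaw": 0.5, "dx": -0.002},
    {"jaw": 0.5, "dx": -0.002},
  ],
)

```text
time_s: 7.2
tcp_pos: [0.4554, -0.137, 0.0902]
tcp_rot: [0.011, 1.0, 0.0, -0.002]
ft_force: [-6.3, -0.3, 2.1]
grip_width: 0.602
finger_force: 21.9
```

>>> drive_effector(
  plan=[
    {"jaw": 0.5, "dx": -0.003},
    {"jaw": 0.5, "dx": -0.003},
    {"jaw": 0.5, "dx": -0.003},
    {"jaw": 0.5, "dx": -0.003},
    {"jaw": 0.5, "dx": -0.003},
    {"jaw": 0.5},
  ],
)

```text
time_s: 7.8
tcp_pos: [0.4705, -0.1373, 0.09]
tcp_rot: [0.011, 1.0, 0.0, -0.002]
ft_force: [-4.1, 0.0, 0.4]
grip_width: 0.596
finger_force: 21.9
```

>>> drive_effector(
  plan=[
    {"jaw": 0.5, "dx": -0.003},
    {"jaw": 0.5, "dx": -0.003},
    {"jaw": 0.5, "dx": -0.003},
    {"jaw": 0.5, "dx": -0.003},
    {"jaw": 0.5, "dx": -0.003},
    {"jaw": 0.5, "dx": -0.003},
    {"jaw": 0.5, "dx": -0.003},
    {"jaw": 0.5, "dx": -0.001},
  ],
)

```text
time_s: 8.6
tcp_pos: [0.4923, -0.1378, 0.0899]
tcp_rot: [0.011, 1.0, 0.0, -0.002]
ft_force: [-6.8, -0.2, 2.3]
grip_width: 0.597
finger_force: 21.9
```

>>> drive_effector(
  plan=[
    {"jaw": 0.5},
    {"jaw": 0.5},
  ],
)

```text
time_s: 8.8
tcp_pos: [0.4924, -0.1378, 0.0899]
tcp_rot: [0.011, 1.0, 0.0, -0.001]
ft_force: [-4.6, -1.2, -0.3]
grip_width: 0.592
finger_force: 21.9
```

```bash
python3 - <<'E'
from cell import manip
import cv2
f=manip.grab_frame("side")
cv2.imwrite("pics/a3.png",cv2.resize(f["pixels"][160:280,190:300],(550,600),interpolation=cv2.INTER_CUBIC)[:,:,::-1])
E
```

```text
(no output)
```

View pics/a3.png

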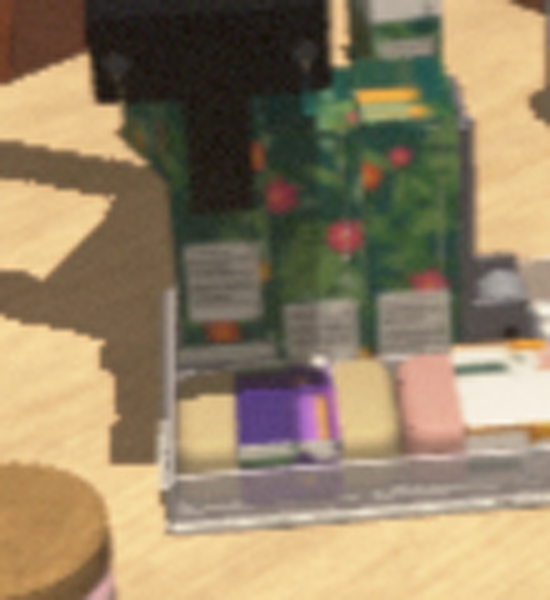

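The row has been pushed back. The held carton's near-left bottom edge, at about (182,345), is about 10 px (3.6 mm) behind the old row front at about x = 172, so it clears the lip. I'll lower it.

>>> drive_effector(
  plan=[
    {"jaw": 0.5, "dz": 0.003},
    {"jaw": 0.5, "dz": 0.004},
    {"jaw": 0.5, "dz": 0.003},
    {"jaw": 0.5},
  ],
)

```text
time_s: 9.25
tcp_pos: [0.4925, -0.1377, 0.0797]
tcp_rot: [0.011, 1.0, 0.0, -0.001]
ft_force: [-4.0, -0.3, -3.6]
grip_width: 0.596
finger_force: 21.9
```

>>> drive_effector(
  plan=[
    {"jaw": 0.5, "dz": 0.003},
    {"jaw": 0.5, "dz": 0.003},
    {"jaw": 0.5, "dz": 0.003},
    {"jaw": 0.5},
  ],
)

```text
time_s: 9.65
tcp_pos: [0.4927, -0.1378, 0.0709]
tcp_rot: [0.011, 1.0, 0.0, -0.001]
ft_force: [-4.3, 0.1, -2.5]
grip_width: 0.6
finger_force: 21.9
```

>>> drive_effector(
  plan=[
    {"jaw": 0.5, "dz": 0.002},
    {"jaw": 0.5, "dz": 0.002},
    {"jaw": 0.5},
  ],
)

```text
time_s: 9.95
tcp_pos: [0.4928, -0.1379, 0.0672]
tcp_rot: [0.011, 1.0, 0.0, -0.001]
ft_force: [-5.6, 0.3, -0.3]
grip_width: 0.602
finger_force: 21.9
```

>>> drive_effector(
  plan=[
    {"jaw": 0.5, "dz": 0.001},
    {"jaw": 0.5},
  ],
)

```text
time_s: 10.15
tcp_pos: [0.4928, -0.1379, 0.0664]
tcp_rot: [0.011, 1.0, 0.0, -0.001]
ft_force: [-5.5, -0.5, 0.7]
grip_width: 0.599
finger_force: 21.9
```

>>> drive_effector(
  plan=[
    {"jaw": 0.5, "dz": 0.001},
    {"jaw": 0.5},
  ],
)

```text
time_s: 10.35
tcp_pos: [0.4928, -0.1379, 0.0654]
tcp_rot: [0.011, 1.0, 0.0, -0.001]
ft_force: [-6.4, -0.3, 0.9]
grip_width: 0.593
finger_force: 21.9
```

>>> drive_effector(
  plan=[
    {"jaw": 0.5, "dz": 0.001},
    {"jaw": 0.5},
    {"jaw": 0.5},
  ],
)

```text
time_s: 10.65
tcp_pos: [0.4929, -0.1379, 0.0647]
tcp_rot: [0.011, 1.0, 0.0, -0.001]
ft_force: [-7.1, 0.2, 2.7]
grip_width: 0.598
finger_force: 21.9
```

>>> drive_effector(
  plan=[
    {"jaw": 0.5, "dx": 0.0015},
    {"jaw": 0.5, "dx": 0.0015},
    {"jaw": 0.5},
  ],
)

```text
time_s: 10.95
tcp_pos: [0.4908, -0.138, 0.0647]
tcp_rot: [0.011, 1.0, -0.0, 0.0]
ft_force: [-2.2, 1.4, 0.4]
grip_width: 0.6
finger_force: 21.9
```

>>> drive_effector(
  plan=[
    {"jaw": 0.5, "dx": 0.001},
    {"jaw": 0.5, "dx": 0.001},
    {"jaw": 0.5},
  ],
)

```text
time_s: 11.25
tcp_pos: [0.4888, -0.1379, 0.0647]
tcp_rot: [0.011, 1.0, -0.0, 0.0]
ft_force: [-2.5, 0.3, 0.6]
grip_width: 0.596
finger_force: 21.9
```

>>> drive_effector(
  plan=[
    {"jaw": 0.5, "dx": 0.001},
    {"jaw": 0.5},
  ],
)

```text
time_s: 11.45
tcp_pos: [0.4885, -0.1379, 0.0648]
tcp_rot: [0.011, 1.0, -0.0, 0.001]
ft_force: [2.8, 1.1, -2.9]
grip_width: 0.599
finger_force: 21.9
```

It's touching the lip, so I'll release it gently and rise straight up.

>>> drive_effector(
  plan=[
    {"jaw": 0.62},
    {"jaw": 0.66},
    {"jaw": 0.75},
    {"jaw": 0.8},
    {"jaw": 0.8},
  ],
)

```text
time_s: 11.95
tcp_pos: [0.4876, -0.138, 0.0646]
tcp_rot: [0.011, 1.0, -0.0, -0.0]
ft_force: [-0.3, -0.7, -0.1]
grip_width: 0.779
finger_force: 0.0
```

>>> drive_effector(
  plan=[
    {"jaw": 0.8, "dz": -0.01},
    {"jaw": 0.8, "dz": -0.02},
    {"jaw": 0.8, "dz": -0.03},
    {"jaw": 0.8, "dz": -0.04},
    {"jaw": 0.8, "dz": -0.04},
    {"jaw": 0.8, "dx": 0.04},
    {"jaw": 0.8, "dx": 0.04},
  ],
)

```text
time_s: 12.65
tcp_pos: [0.4081, -0.1367, 0.2072]
tcp_rot: [0.01, 1.0, -0.001, 0.002]
ft_force: [-1.0, -0.0, 0.6]
grip_width: 0.799
finger_force: 0.0
```

>>> drive_effector(
  plan=[
    {"jaw": 0.8, "dx": 0.02, "dy": 0.045},
    {"jaw": 0.8, "dy": 0.05},
    {"jaw": 0.8, "dy": 0.05},
    {"jaw": 0.8, "dy": 0.05},
    {"jaw": 0.8, "dy": 0.05},
    {"jaw": 0.8, "dy": 0.05},
    {"jaw": 0.8},
    {"jaw": 0.8},
  ],
)

```text
time_s: 13.45
tcp_pos: [0.3937, 0.1603, 0.2051]
tcp_rot: [0.009, 1.0, -0.0, 0.0]
ft_force: [-0.1, 0.3, 0.0]
grip_width: 0.798
finger_force: 0.0
```

```bash
python3 - <<'E'
from cell import manip
import cv2
f=manip.grab_frame("side");g=manip.grab_frame("top")
a=cv2.resize(f["pixels"][160:280,190:290],(500,600),interpolation=cv2.INTER_CUBIC)
b=cv2.resize(g["pixels"][160:280,270:330],(300,600),interpolation=cv2.INTER_CUBIC)
cv2.imwrite("pics/a4.png",cv2.hconcat([a,b])[:,:,::-1])
E
```

```text
(no output)
```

View pics/a4.png

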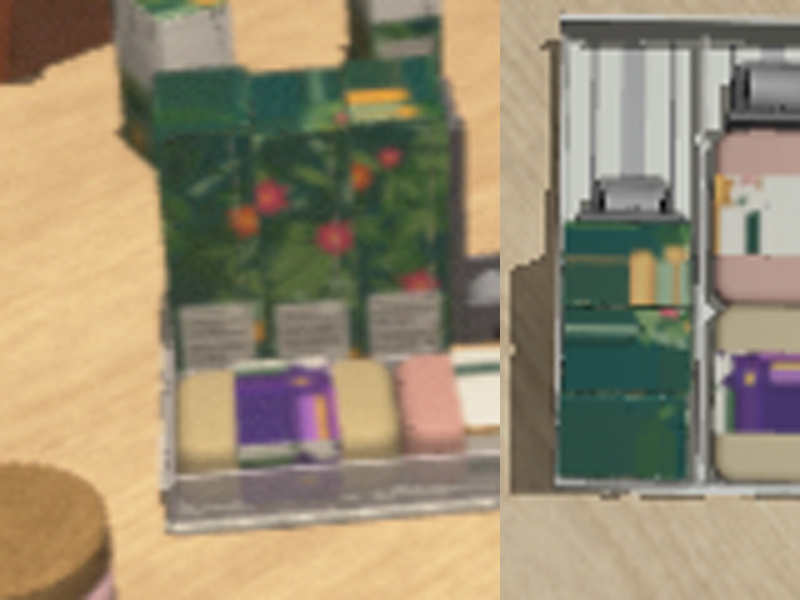

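All three cartons stand upright, in line and closed up behind the lip: side view x = 160–450, top view rows 220–480. The robot is clear of them.

```bash
python3 -c "
from cell import manip
print(manip.hand_in())"
```

```text
the job is handed in; nothing more can be done
None
```

The spare carton is in the sprung lane: all three stand upright in line, closed up against the lip with the arm clear, and I handed the job in at about 13.6 s without seeing the verdict.

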